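# Angle the stand column past the post into its steel bay

## Robot

A 7-joint arm with a two-finger parallel gripper is mounted at the origin on the work surface. World frame = base frame: x ahead of the robot, y to its left, z up, the work surface at z = 0. Lengths are in m, angles in rad, forces in N, time in s.
With the tool pointing down it reaches from about 0.4 to 0.85 m from the base axis. Payload 4.5 kg.
Tool frame: the origin (TCP) lies midway between the tips of the shut fingers; the grasp point (between the pads) lies 19 mm behind it; z points along the fingers, y is the direction in which the jaws open and shut (so a half turn about z gives the same grasp; the last joint's range is limited). The gripper opens to 88 mm and grips with 3 to 60 N. Pads are 18 mm wide; open, the fingers measure 123 mm over their backs; the gripper's body (75 mm by 187 mm) begins 45 mm behind the grasp point.
Start: joints at [1.299, 0.689, -0.195, 1.565, 0.157, 0.902, -0.215], TCP at [0.188, -0.596, 0.239] pointing down, gripper open.
Joint ranges: [-3.01, 3.01], [-0.46, 2.08], [-1.47, 1.51], [0.13, 2.56], [-1, 4.14], [0.04, 2.09], [-2.66, 2.66]. Speed limits (rad/s): [2.57, 2.57, 3.14, 3.14, 3.14, 3.14, 3.14].

## Interface

Orientations are given as a rotation vector (axis times angle).
In Python, from station import ctrl gives the robot as it stands.
- The arm moves only by the tool carry_out, never from a script. Its argument "moves" is text: rows parted by semicolons, each of 4 numbers parted by spaces: the shift along the tool's x, y, z in m, then the turn about the tool's z in degrees. A call has 1 to 12 rows; each row shifts and turns the commanded pose from where the row before left it, along the tool's axes as they then stand; what a row does not reach is not made up. A row lasts 1/12 s, in which the tool goes at most 41.7 mm and 7.16 degrees, less where a joint would pass 70% of its speed; a pose out of reach is approached as far as the arm can. A call is refused whole if a number of a shift passes 0.0417 or a number of a turn 7.16, either way. A call with a gripper value outside its range is refused whole. "hand" is the opening in per cent of the stroke, from 0 (shut) to 100 (fully open), set as the call begins (left out, the last holds). The fingers move at their own pace and stop on an object; the grip force is fixed at half the most. Time passes only in rows, so rows that do not move let the fingers close. It gives the time, the measured TCP pose, the force and the opening at its end, in the units of the state.
- ctrl.state(): the state, without advancing time (a new reading comes with each control period).
- ctrl.grab_frame(name): name is "scene" or "top" or "wrist"; returns a dict with "pixels" (420x560x3 uint8, blue, green, red), "fx", "fy", "cx", "cy" (pixels), "k1" (the pictures are not rectified: a ray, as slopes to the right and down, at radius r is drawn at 1 + k1 r^2 times it, then the intrinsics apply), "extrinsics" (4x4, takes a point from world to camera coordinates). Camera axes: x right, y down, z forward; pixel columns grow to the right and rows downward; lengths in m; the calibration is good to about 2 mm. A picture is of the moment at which its call begins. There is no depth.
- ctrl.job_done(): hands the job in, once; it reports no verdict.
The state is a dict: "time_s": time; "qpos": joint angles; "joint_velocities": joint speeds; "effort": joint torques, N m; "ee_pos": TCP position; "orientation": TCP orientation; "force": force on the tool from outside, world axes, zero at the start; "moment": the same for the moment, N m; "width": finger opening in m.
Only numpy, scipy, OpenCV 4.12 (cv2) and the standard library are available. Lean on these libraries where they do the work, as an engineer would, in place of code of your own. Each camera call takes 0.05 s, during which the arm holds its last target.

## Task

Put the aluminium microscope-stand column away by pushing it: angle it past the short steel post, one end going in behind the post first, and then push the other end in, until the column lies in the low three-walled steel bay with its whole length against the bay's back wall. Only push it along the bench with the fingers; do not lift or carry it, and leave the other things on the bench where they are.

Things in the scene. Friction and masses are not known exactly. Their poses are not given: they have to be found in the camera images.
- column: the stand column: bare aluminium square bar with black slot lines and black end caps, 240 mm long (along its own y axis), 36 mm wide (its x axis) and 36 mm tall, about 0.3 to 0.65 kg; it lies loose on the bench and slides and turns when pushed. Origin: middle of its underside; z axis up
- end_a (a point): centre of the column's +y end face (120 mm along +y from its middle, 18 mm above its underside)
- end_b (a point): centre of the column's -y end face (120 mm along -y from its middle, 18 mm above its underside)
- bay: low tray of bare sheet steel fixed to the bench: back wall and two side walls (40 mm tall, 4 mm thick), no front or top; the bench runs flat into it. Inside 280 mm wide (its y) and 55 mm deep (its x). Origin: on the bench, middle of the open mouth, level with the side walls' front edges; x points into the bay, away from the robot (back wall face at x = 55 mm, side wall faces at y = +-140 mm)
- post: short round steel post fixed to the bench near one end (either) of the bay's mouth: 16 mm diameter, 52 mm tall, centre about 40 mm out from the mouth line and 85 mm to one side of the bay's middle. The gap between post and mouth is narrower than the column, and the free mouth beside the post is shorter than the column. Origin: centre of its foot
- objective: bystander, loose: microscope objective lens standing on end, steel, 34 mm across, 50 mm tall; origin at the centre of its underside
- lens_cap: bystander, loose: flat grey round cap, 52 mm across, 16 mm tall; origin at the centre of its underside
- jar: bystander, loose: small amber jar with white cap, 38 mm across, 52 mm tall; origin at the centre of its underside
- collar: bystander, loose: dark steel clamp ring, 44 mm across, 20 mm tall; origin at the centre of its underside
- sample_box: bystander, loose: white-lidded card sample box 64 x 64 x 50 mm; origin at the centre of its underside
- focus_knob: bystander, loose: grey stepped knob, 48 mm across, 36 mm tall; origin at the centre of its underside
Not all that is in view belongs to the job. Leave any turquoise or yellow look-alike of the post alone.

How it is judged:
On the way:
1. one end of the column is inside the bay's mouth, on the post's side of it, while the column still lies askew to the bay (angle between the y axis of column and the y axis of bay, either way round above 0.04 rad and ((x of end_a in the frame of bay above 0 m and ((y of end_a in the frame of bay above 0.03 m and y of post in the frame of bay above 0 m) or (y of end_a in the frame of bay below -0.03 m and y of post in the frame of bay below 0 m))) or (x of end_b in the frame of bay above 0 m and ((y of end_b in the frame of bay above 0.03 m and y of post in the frame of bay above 0 m) or (y of end_b in the frame of bay below -0.03 m and y of post in the frame of bay below 0 m))))), for 0.1 s.
At the end, for the whole second after the job is handed in: The column lies flat on the bench between the bay's side walls, at rest, with both ends within 7 mm of touching the back wall (both end centres at least 30 mm inside the mouth line) (x of end_a in the frame of bay between 0.03 and 0.042 m and y of end_a in the frame of bay between -0.143 and 0.143 m and height (world z) of each of end_a, end_b below 0.023 m and x of end_b in the frame of bay between 0.03 and 0.042 m and y of end_b in the frame of bay between -0.143 and 0.143 m and linear speed of column below 0.01 m/s and angular speed of column below 0.05 rad/s).
It fails at once if the column is lifted or tipped off the bench: either end more than 12 mm up, or tilted more than 0.1 rad (height (world z) of any of end_a, end_b above 0.03 m or angle between column's own z axis and vertical above 0.1 rad).
It fails at once if another loose thing on the bench is moved more than 15 mm (distance of any of objective, lens_cap, jar, collar, sample_box, focus_knob from where it was at the start of the episode above 0.015 m).
It also fails if it takes over 70 s, if anything falls off the work surface, if the arm or the gripper's body presses on something with over 40 N, if the wrist force passes 120 N, or if a joint passes its speed limit or range.

## Working session

There is one attempt and no reset: what is moved stays moved. The work goes in short steps, Python scripts to look and compute and a tool call to move; the robot and the scene stay as the last step left them, time stands still between calls to the robot, and variables do not carry over. Pictures are saved under pics/ and viewed, and the job is handed in when it is done.

Besides the shell and the picture viewer there is one more tool, called after "Request:" as a command line: name --argument value ..., lists and objects as JSON in quotes. carry_out: Moves the arm, as the interface text tells. Its arguments: {"type":"object","properties":{"moves":{"type":"string"},"hand":{"type":"number"}},"required":["moves"]}

```bash
ls; mkdir -p pics
python3 - <<'E'
from station import ctrl
import cv2
for n in ("scene","top","wrist"):
    f=ctrl.grab_frame(n); cv2.imwrite(f"pics/{n}0.png",f["pixels"])
    print(n,f["fx"],f["fy"],f["cx"],f["cy"],f["k1"],f["extrinsics"])
s=ctrl.state();print(s)
E
```

```text
pics
scene 413.86178637930925 413.86178637930925 276.68642099673474 212.166869907442 -0.1295989485688793 [[ 0.82262587  0.56824677  0.01955219 -0.53363798]
 [ 0.36547878 -0.50211952 -0.78377372 -0.18967605]
 [-0.43555935  0.65189845 -0.62073864  1.2329955 ]
 [ 0.          0.          0.          1.        ]]
top 427.21411501029513 427.21411501029513 282.7127836130041 206.07775457733214 -0.0460500599510635 [[-0.01087545 -0.99970022  0.02193615  0.02091005]
 [-0.98538967  0.00698574 -0.17017169  0.63357191]
 [ 0.16996744 -0.02346635 -0.98517024  0.88784372]
 [ 0.          0.          0.          1.        ]]
wrist 347.18648128325964 347.18648128325964 276.16861510327413 211.70421575441415 0.008317072440424926 [[ 0.30208988 -0.95327847 -0.00136274 -0.6256421 ]
 [-0.91747175 -0.29113041  0.27108794 -0.04007052]
 [-0.25881903 -0.08064265 -0.96255362  0.38821135]
 [ 0.          0.          0.          1.        ]]
{'time_s': 0.15, 'qpos': array([ 1.2988077 ,  0.68978072, -0.19454002,  1.566051  ,  0.15732587,
        0.90255265, -0.21510906]), 'joint_velocities': array([-1.49305918e-03, -2.23821605e-03, -9.90147471e-05, -5.97120582e-03,
        1.54439194e-03, -5.69893844e-05,  4.95026649e-04]), 'effort': array([-1.86787678e-03, -5.27862167e+01, -1.26884993e+00, -1.53586274e+01,
       -5.25745272e-02,  3.88769433e-03,  1.18058983e-04]), 'ee_pos': array([ 0.18797563, -0.5955688 ,  0.23811566]), 'orientation': array([-3.10358341e+00, -4.78372571e-01,  5.21953552e-04]), 'force': array([0.75860702, 0.85087249, 0.28056849]), 'moment': array([0.01028004, 0.04875761, 0.02180101]), 'width': 0.08794332023810977}
```

View pics/top0.png

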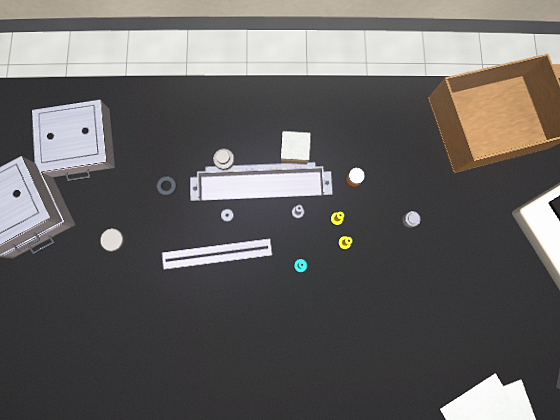

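View pics/scene0.png

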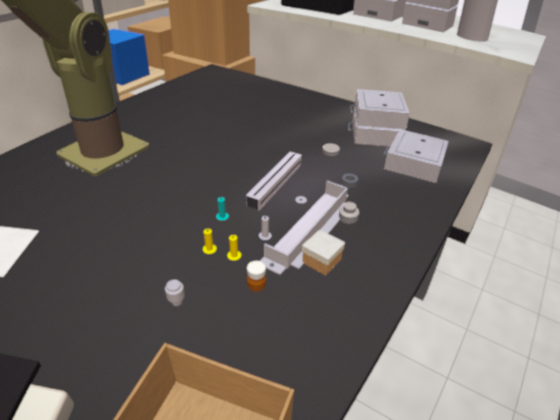

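```bash
cat > h.py <<'E'
import numpy as np, cv2
from station import ctrl
def ray(f,u,v):
    x=(u-f["cx"])/f["fx"]; y=(v-f["cy"])/f["fy"]
    rd=np.hypot(x,y); r=rd
    for _ in range(30): r=rd/(1+f["k1"]*r*r)
    s=r/rd if rd>0 else 1
    E=np.array(f["extrinsics"]); R=E[:3,:3]; t=E[:3,3]
    return -R.T@t, R.T@np.array([x*s,y*s,1])
def bp(f,u,v,z):
    o,d=ray(f,u,v); k=(z-o[2])/d[2]; return (o+k*d)
def proj(f,p):
    E=np.array(f["extrinsics"]); c=E[:3,:3]@np.asarray(p)+E[:3,3]
    x,y=c[0]/c[2],c[1]/c[2]; k=1+f["k1"]*(x*x+y*y)
    return np.array([f["cx"]+f["fx"]*x*k, f["cy"]+f["fy"]*y*k])
def crop(f,name,u0,v0,u1,v1,s):
    cv2.imwrite(name,cv2.resize(f["pixels"][v0:v1,u0:u1],None,fx=s,fy=s,interpolation=cv2.INTER_CUBIC))
E
python3 - <<'E'
from h import *
f=ctrl.grab_frame("top"); crop(f,"pics/topc0.png",150,120,350,280,4)
E
```

```text
(no output)
```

View pics/topc0.png

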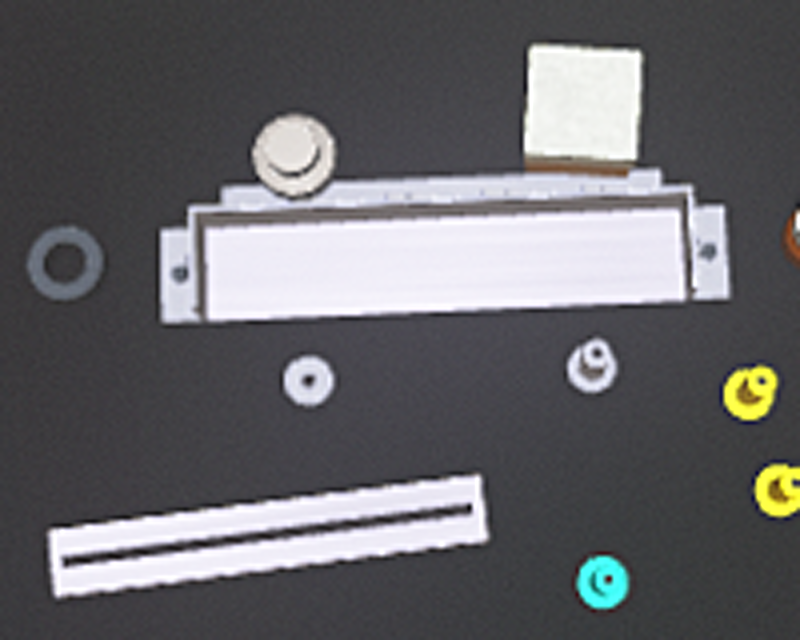

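Run:
```python
from h import *
f=ctrl.grab_frame("top")
np.set_printoptions(precision=4,suppress=True)
print("cam",ray(f,0,0)[0])
def c(a,z): return bp(f,150+(a[0]+.5)/4-.5,120+(a[1]+.5)/4-.5,z)
col=[c(p,.036) for p in [(50,531),(481,475),(489,541),(55,598)]]
for p in col: print("col",p)
print(np.linalg.norm(col[0]-col[1]),np.linalg.norm(col[1]-col[2]),np.mean(col,0))
for n,p,z in [("flL",(204,321),0),("flR",(692,300),0),("blL",(205,228),0),("blR",(684,208),0),("wtBL",(190,206),.04),("wtBR",(692,186),.04),("post_top",(597,351),.052),("post_foot",(592,366),0),("plate",(308,380),0),("knobtop",(295,147),.036),("boxTL",(530,44),.05),("boxBL",(525,158),.05),("boxTR",(641,50),.05),("collar",(65,263),.02),("cyan",(602,582),0),("y1",(749,394),0),("y2",(779,490),0)]:
    print(n,c(p,z))
print("cap",bp(f,111.5,240,.016),"jar",bp(f,356,176,.052),"obj",bp(f,413,217,.05))
```

```text
cam [0.4736 0.0373 0.982 ]
col [0.5353 0.2815 0.036 ]
col [0.5644 0.044  0.036 ]
col [0.5279 0.0399 0.036 ]
col [0.4987 0.2775 0.036 ]
0.23922771597481127 0.03673631294394701 [0.5316 0.1607 0.036 ]
flL [0.6591 0.2053 0.    ]
flR [ 0.6697 -0.0802 -0.    ]
blL [0.7148 0.206  0.    ]
blR [ 0.7254 -0.077  -0.    ]
wtBL [0.7179 0.2079 0.04  ]
wtBR [ 0.728  -0.0772  0.04  ]
post_top [ 0.6309 -0.0205  0.052 ]
post_foot [ 0.6309 -0.0207  0.    ]
plate [0.6239 0.1443 0.    ]
knobtop [0.7533 0.1494 0.036 ]
boxTL [0.8096 0.0146 0.05  ]
boxBL [0.7421 0.0181 0.05  ]
boxTR [ 0.8058 -0.049   0.05  ]
collar [0.6898 0.2826 0.02  ]
cyan [ 0.506  -0.0244  0.    ]
y1 [ 0.6137 -0.112   0.    ]
y2 [ 0.5576 -0.1276  0.    ]
cap [0.5652 0.4025 0.016 ] jar [ 0.7016 -0.1505  0.052 ] obj [ 0.6077 -0.2752  0.05  ]
```

```bash
cat >> h.py <<'E'
from scipy.spatial.transform import Rotation as Ro
np.set_printoptions(precision=4,suppress=True)
def pose():
    s=ctrl.state(); R=Ro.from_rotvec(s["orientation"]).as_matrix()
    return s["ee_pos"],np.arctan2(R[1,0],R[0,0]),R
def plan(x,y,z,psi,n):
    "n equal rows: turn evenly, straight in world; prints per-row tool-frame numbers"
    p,a,R=pose(); d=(np.array([x,y,z])-p)/n; t=(psi-a)/n
    print("from",p,"psi",a,"tool-z",R[:,2])
    for i in range(n):
        b=a+t*i
        print("%.4f %.4f %.4f %.2f;"%(d[0]*np.cos(b)+d[1]*np.sin(b), d[0]*np.sin(b)-d[1]*np.cos(b), -d[2], -np.degrees(t)),end=" ")
    print()
E
python3 - <<'E'
from h import *
plan(.473,.133,.16,.437,24)
E
```

```text
from [ 0.188  -0.5958  0.2383] psi 0.30582393966014776 tool-z [-0.0003  0.0007 -1.    ]
0.0205 -0.0254 0.0033 -0.31; 0.0206 -0.0253 0.0033 -0.31; 0.0207 -0.0252 0.0033 -0.31; 0.0209 -0.0250 0.0033 -0.31; 0.0210 -0.0249 0.0033 -0.31; 0.0212 -0.0248 0.0033 -0.31; 0.0213 -0.0247 0.0033 -0.31; 0.0214 -0.0246 0.0033 -0.31; 0.0216 -0.0245 0.0033 -0.31; 0.0217 -0.0243 0.0033 -0.31; 0.0218 -0.0242 0.0033 -0.31; 0.0220 -0.0241 0.0033 -0.31; 0.0221 -0.0240 0.0033 -0.31; 0.0222 -0.0239 0.0033 -0.31; 0.0223 -0.0237 0.0033 -0.31; 0.0225 -0.0236 0.0033 -0.31; 0.0226 -0.0235 0.0033 -0.31; 0.0227 -0.0234 0.0033 -0.31; 0.0229 -0.0232 0.0033 -0.31; 0.0230 -0.0231 0.0033 -0.31; 0.0231 -0.0230 0.0033 -0.31; 0.0232 -0.0229 0.0033 -0.31; 0.0234 -0.0227 0.0033 -0.31; 0.0235 -0.0226 0.0033 -0.31;
```

Request:
carry_out --moves "0.028 -0.017 0.003 0; 0.028 -0.017 0.003 0; 0.028 -0.017 0.003 0; 0.028 -0.017 0.003 0; 0.028 -0.017 0.003 0; 0.028 -0.017 0.003 0; 0.028 -0.017 0.003 0; 0.028 -0.017 0.003 0; 0.028 -0.017 0.003 0; 0.028 -0.017 0.003 0; 0.028 -0.017 0.003 0; 0.028 -0.017 0.003 0" --hand 100

```text
time_s: 1.25
ee_pos: [0.4481, -0.299, 0.2026]
orientation: [3.105, 0.478, 0.0]
force: [1.3, -0.3, -0.7]
width: 0.0884
```

Run:
```python
from h import *
plan(.473,.133,.12,.437,15)
print(ctrl.state()["qpos"])
```

```text
from [ 0.4481 -0.299   0.2026] psi 0.3058135422325234 tool-z [ 0.0001 -0.0002 -1.    ]
0.0103 -0.0270 0.0055 -0.50; 0.0105 -0.0269 0.0055 -0.50; 0.0107 -0.0268 0.0055 -0.50; 0.0110 -0.0267 0.0055 -0.50; 0.0112 -0.0266 0.0055 -0.50; 0.0114 -0.0265 0.0055 -0.50; 0.0117 -0.0264 0.0055 -0.50; 0.0119 -0.0263 0.0055 -0.50; 0.0121 -0.0262 0.0055 -0.50; 0.0123 -0.0261 0.0055 -0.50; 0.0126 -0.0260 0.0055 -0.50; 0.0128 -0.0259 0.0055 -0.50; 0.0130 -0.0257 0.0055 -0.50; 0.0132 -0.0256 0.0055 -0.50; 0.0135 -0.0255 0.0055 -0.50; 
[ 0.5849  0.625  -0.1336  1.8676  0.1281  0.657  -0.8903]
```

Request:
carry_out --moves "0.012 -0.033 0.006 -0.6; 0.012 -0.033 0.006 -0.6; 0.012 -0.033 0.006 -0.6; 0.012 -0.033 0.006 -0.6; 0.014 -0.033 0.006 -0.6; 0.014 -0.033 0.006 -0.6; 0.014 -0.033 0.006 -0.6; 0.014 -0.033 0.006 -0.6; 0.016 -0.032 0.006 -0.6; 0.016 -0.032 0.006 -0.6; 0.016 -0.032 0.006 -0.6; 0.016 -0.032 0.006 -0.6"

```text
time_s: 2.25
ee_pos: [0.4649, 0.1281, 0.1304]
orientation: [3.068, 0.673, 0.001]
force: [0.4, -0.0, 0.1]
width: 0.0883
```

Run:
```python
from h import *
plan(.473,.133,.012,.437,5)
print(ctrl.state()["qpos"])
```

```text
from [0.4649 0.1281 0.1304] psi 0.4320640840254623 tool-z [ 0.0005  0.     -1.    ]
0.0019 -0.0002 0.0237 -0.06; 0.0019 -0.0002 0.0237 -0.06; 0.0019 -0.0002 0.0237 -0.06; 0.0019 -0.0002 0.0237 -0.06; 0.0019 -0.0002 0.0237 -0.06; 
[-0.3523  0.6936 -0.0199  2.0931  0.037   0.3547 -1.5409]
```

Request:
carry_out --moves "0.001 0 0.03 -0.3; 0.001 0 0.03 0; 0.001 0 0.03 0; 0.001 0 0.02 0; 0 0 0.008 0; 0 0 0 0"

```text
time_s: 2.75
ee_pos: [0.4675, 0.1278, 0.0112]
orientation: [3.067, 0.681, -0.004]
force: [0.3, 0.5, 0.4]
width: 0.0879
```

Run:
```python
from h import *
plan(.473,.133,.012,.437,1)
f=ctrl.grab_frame("top");cv2.imwrite("pics/top1.png",f["pixels"])
```

```text
from [0.4675 0.1278 0.0112] psi 0.4370320327793781 tool-z [-0.0027 -0.0009 -1.    ]
0.0072 -0.0024 -0.0008 0.00;
```

View pics/top1.png

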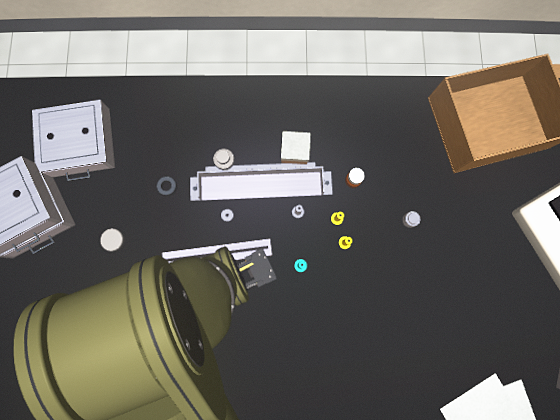

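Request:
carry_out --moves "0.006 0 0 0; 0.006 0 0 0; 0.006 0 0 0; 0.006 0 0 0; 0.006 0 0 0; 0.006 0 0 0; 0.006 0 0 0; 0.006 0 0 0; 0.006 0 0 0; 0.006 0 0 0; 0.006 0 0 0; 0.006 0 0 0"

```text
time_s: 3.8
ee_pos: [0.534, 0.1584, 0.0127]
orientation: [3.067, 0.68, -0.001]
force: [-3.0, -2.7, 1.8]
width: 0.0881
```

Run:
```python
from h import *
p,a,R=pose();print(p,a)
f=ctrl.grab_frame("top");crop(f,"pics/top2.png",130,120,380,300,3)
f=ctrl.grab_frame("scene");cv2.imwrite("pics/scene2.png",f["pixels"])
```

```text
[0.534  0.1584 0.0127] 0.4365629625964042
```

View pics/top2.png

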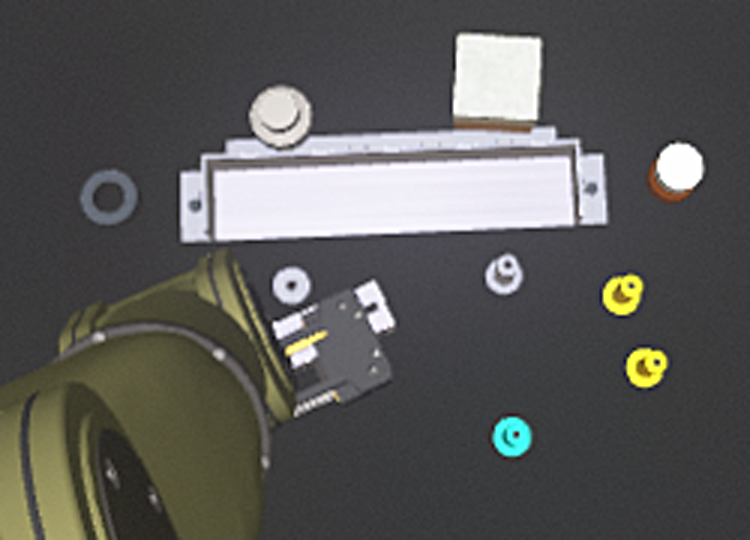

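View pics/scene2.png

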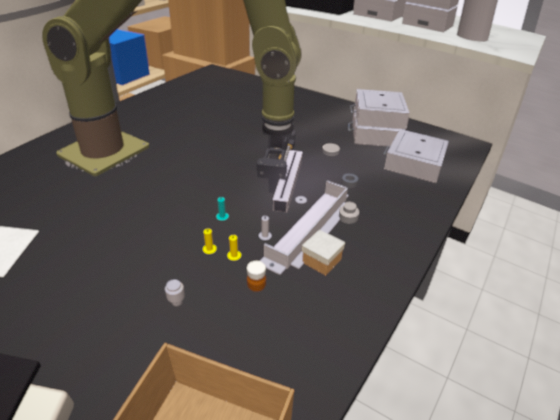

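Request:
carry_out --moves "0.006 0 0 0; 0.006 0 0 0; 0.006 0 0 0; 0.006 0 0 0; 0.006 0 0 0; 0.002 0 0 0; 0 0 0 0; -0.02 0 0 0; -0.02 0 0 0; 0 0 -0.03 0; 0 0 -0.04 0; 0 0 -0.04 0" --hand 100

```text
time_s: 4.9
ee_pos: [0.5266, 0.1552, 0.1235]
orientation: [-3.067, -0.681, -0.0]
force: [0.1, -0.0, 0.4]
width: 0.0881
```

Request:
carry_out --moves "-0.04 0 0 -7; -0.04 0 0 -7; -0.03 0 0 -7; 0 0 0 -7; 0 0 0 -7; 0 0 0 -7; 0 0 0 -7; 0 0 0 -7; 0 0 0 -7; 0 0 0 -7; 0 0 0 -7; 0 0 0 -7" --hand 0

```text
time_s: 5.9
ee_pos: [0.4344, 0.0988, 0.1231]
orientation: [1.816, 2.562, 0.005]
force: [-0.2, -0.8, -0.3]
width: 0.0102
```

Run:
```python
from h import *
p,a,R=pose();print(p,a)
f=ctrl.grab_frame("top");crop(f,"pics/top3.png",130,120,330,280,4)
```

```text
[0.4344 0.0988 0.1231] 1.9085371433399838
```

View pics/top3.png

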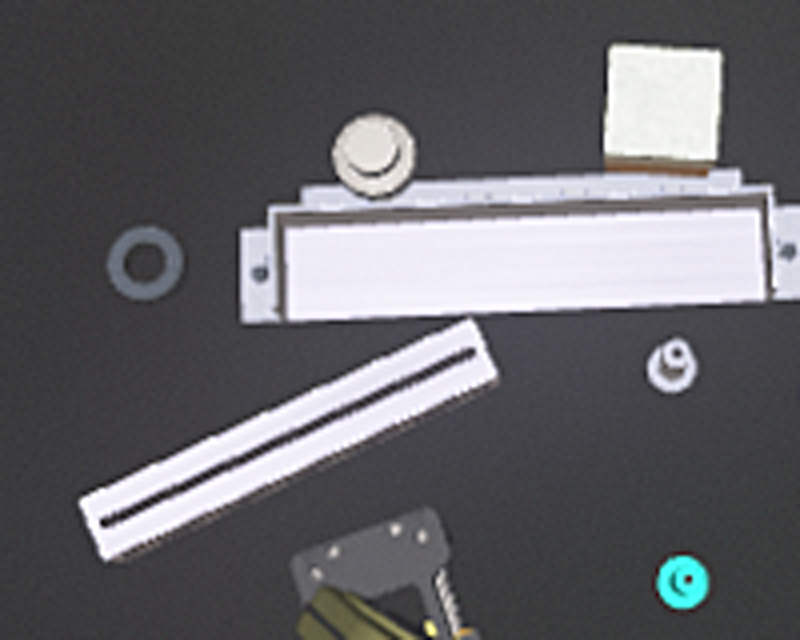

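```bash
cat >> h.py <<'E'
B=np.array([.6645,.0635]); beta=.0374
def tobay(p):
    d=np.asarray(p)[:2]-B; c,s=np.cos(beta),np.sin(beta); return np.array([d[0]*c+d[1]*s,-d[0]*s+d[1]*c])
def colfit(f,pts,u0,v0,s):
    "pts: crop px of top corners FL, FR, NR, NL"
    P=np.array([bp(f,u0+(a+.5)/s-.5,v0+(b+.5)/s-.5,.036)[:2] for a,b in pts])
    L=(P[0]+P[3])/2; Rr=(P[1]+P[2])/2; C=P.mean(0); d=(L-Rr); yaw=np.arctan2(-d[0],d[1])
    print("len",np.linalg.norm(d),"wid",np.linalg.norm(P[1]-P[2]),np.linalg.norm(P[0]-P[3]),"C",C,"yaw",yaw,"L",L,"R",Rr)
    print("bay: C",tobay(C),"theta",yaw-beta,"L",tobay(L),"R",tobay(Rr),"FR",tobay(P[1]),"NR",tobay(P[2]))
    q=tobay([.6309,-.0207]); n=np.array([-np.cos(yaw-beta),-np.sin(yaw-beta)])
    print("post clearance to near line",(q-tobay(C))@n-.018-.008)
    return C,yaw,L,Rr
E
python3 - <<'E'
from h import *
f=ctrl.grab_frame("top")
C,yaw,L,R=colfit(f,[(80,503),(471,320),(498,380),(108,560)],130,120,4)
a=(R-L)/np.linalg.norm(R-L); h=L-a*.039
print("start",h,"psi",np.pi+np.arctan2(a[1],a[0]))
plan(h[0]-a[0]*.0,h[1],.123,np.pi+np.arctan2(a[1],a[0]),8)
E
```

```text
len 0.23688756846985576 wid 0.03746730416095119 0.035531977850988654 C [0.5851 0.194 ] yaw 0.435095919408619 L [0.5352 0.3014] R [0.635  0.0866]
bay: C [-0.0745  0.1333] theta 0.39769591940861904 L [-0.1203  0.2425] R [-0.0286  0.0241] FR [-0.0112  0.0311] NR [-0.046   0.0172]
post clearance to near line 0.02295131747036502
start [0.5187 0.3367] psi 2.0058922462035156
from [0.4341 0.0986 0.123 ] psi 1.9028060009683352 tool-z [ 0.0022  0.0021 -1.    ]
0.0247 0.0197 -0.0000 -0.74; 0.0244 0.0200 -0.0000 -0.74; 0.0242 0.0203 -0.0000 -0.74; 0.0239 0.0206 -0.0000 -0.74; 0.0236 0.0210 -0.0000 -0.74; 0.0234 0.0213 -0.0000 -0.74; 0.0231 0.0216 -0.0000 -0.74; 0.0228 0.0219 -0.0000 -0.74;
```

Request:
carry_out --moves "0.025 0.02 0 -0.7; 0.025 0.02 0 -0.7; 0.024 0.02 0 -0.7; 0.024 0.02 0 -0.7; 0.024 0.021 0 -0.7; 0.023 0.021 0 -0.8; 0.023 0.022 0 -0.8; 0.023 0.022 0 -0.8; 0 0 0.03 0; 0 0 0.04 0; 0 0 0.04 0; 0 0 0 0" --hand 0

```text
time_s: 7.0
ee_pos: [0.5132, 0.3333, 0.0052]
orientation: [-1.691, -2.643, 0.019]
force: [-0.2, -2.3, -1.4]
width: 0.0004
```

Run:
```python
from h import *
plan(.5187,.3367,.012,2.0058,1)
f=ctrl.grab_frame("top");crop(f,"pics/top4.png",100,120,300,280,4)
print(ctrl.state()["force"])
```

```text
from [0.5132 0.3333 0.0052] psi 2.003648226170673 tool-z [-0.0097 -0.0083 -0.9999]
0.0008 0.0064 -0.0068 -0.12; 
[-0.3639 -0.4792 -0.327 ]
```

View pics/top4.png

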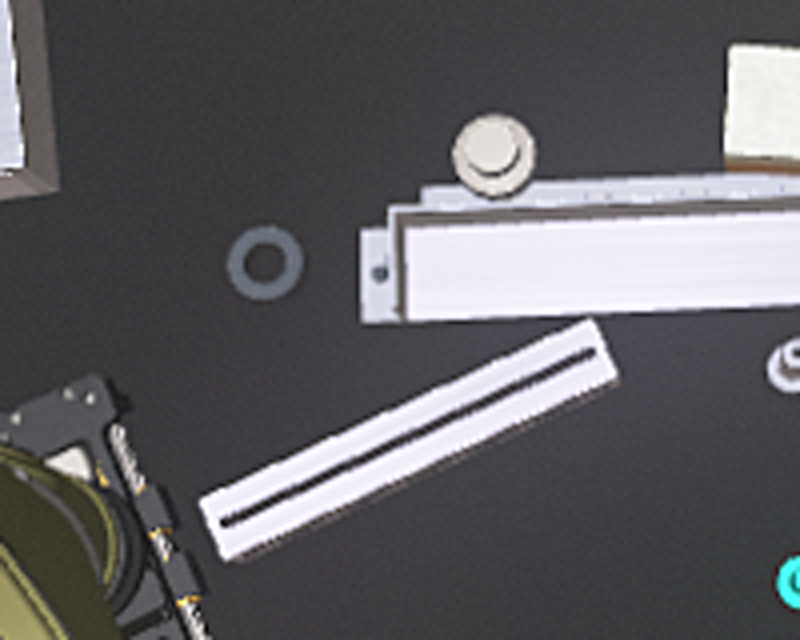

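Request:
carry_out --moves "0 0.006 -0.006 0; -0.01 0 0 0; -0.01 0 0 0; -0.006 0 0 0; -0.006 0 0 0; -0.007 0 0 0; -0.007 0 0 0; -0.007 0 0 0; -0.007 0 0 0; -0.007 0 0 0; -0.007 0 0 0; -0.007 0 0 0"

```text
time_s: 8.05
ee_pos: [0.5572, 0.2653, 0.0188]
orientation: [-1.69, -2.648, -0.001]
force: [-0.9, 4.9, 3.6]
width: 0.0005
```

Run:
```python
from h import *
p,a,R=pose();print(p,a)
f=ctrl.grab_frame("top");crop(f,"pics/top5.png",130,120,330,280,4)
```

```text
[0.5572 0.2653 0.0188] 2.0057857066694647
```

View pics/top5.png

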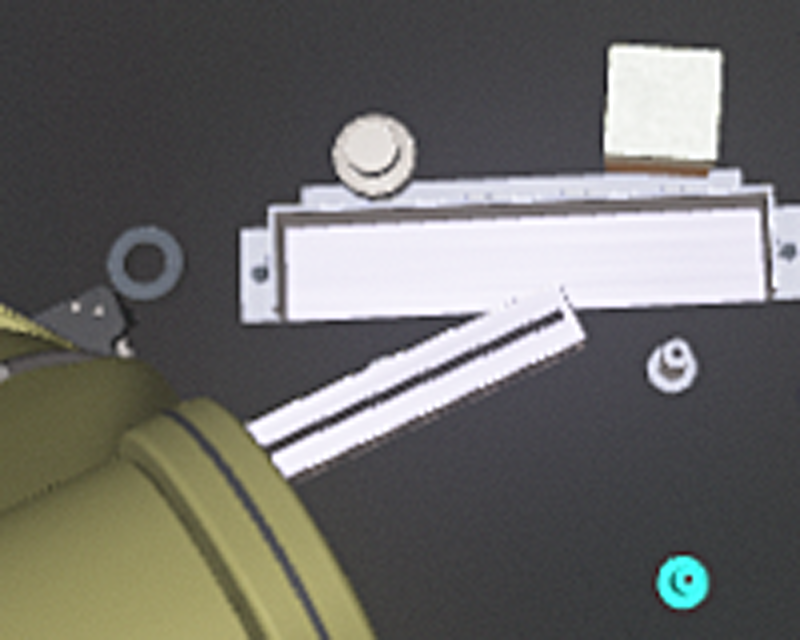

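Request:
carry_out --moves "-0.006 0 0.003 0; -0.006 0 0.003 0; -0.007 0 0.001 0; -0.007 0 0 0; -0.007 0 0 0; -0.007 0 0 0; -0.007 0 0 0; -0.007 0 0 0; -0.007 0 0 0; -0.006 0 0 0; -0.006 0 0 0; -0.004 0 0 0"

```text
time_s: 9.1
ee_pos: [0.5897, 0.1946, 0.0115]
orientation: [1.691, 2.647, -0.001]
force: [-0.4, 1.5, -1.8]
width: 0.0005
```

Run:
```python
from h import *
p,a,R=pose();print(p,a)
f=ctrl.grab_frame("top");crop(f,"pics/top6.png",150,120,350,280,4)
```

```text
[0.5897 0.1946 0.0115] 2.004924251001197
```

View pics/top6.png

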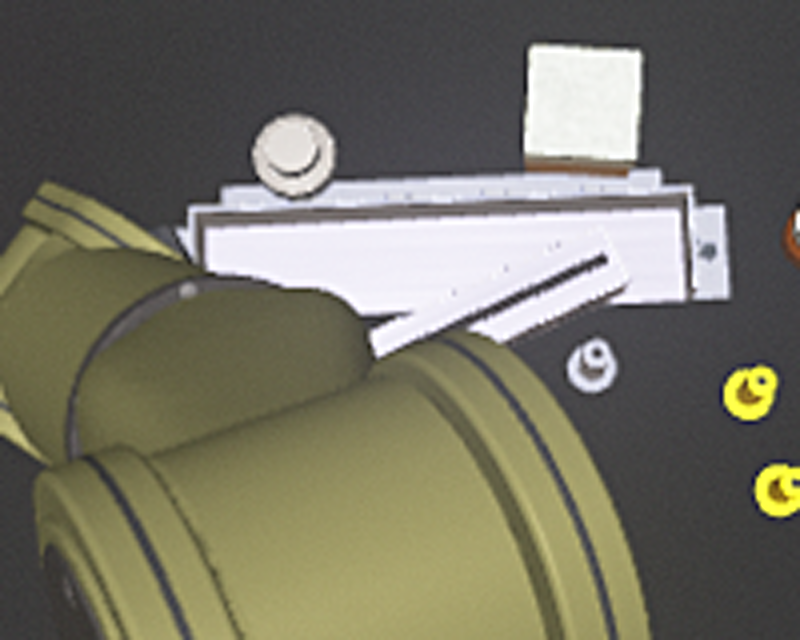

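Request:
carry_out --moves "-0.006 0 0 0; -0.004 0 0 0; 0 0 0 0; 0.03 0 0 0; 0.04 0 -0.01 0; 0.03 0 -0.03 0; 0 0 -0.04 0; 0 0 -0.04 0; -0.02 -0.04 0 0; -0.02 -0.04 0 0; 0 -0.04 0 0; 0 -0.04 0 0"

```text
time_s: 10.15
ee_pos: [0.4269, 0.1754, 0.1318]
orientation: [1.694, 2.644, 0.0]
force: [1.1, 0.9, -0.6]
width: 0.0002
```

Run:
```python
from h import *
p,a,R=pose();print(p,a)
f=ctrl.grab_frame("top");crop(f,"pics/top7.png",150,120,350,280,4)
```

```text
[0.4269 0.1754 0.1318] 2.0019239912097087
```

View pics/top7.png

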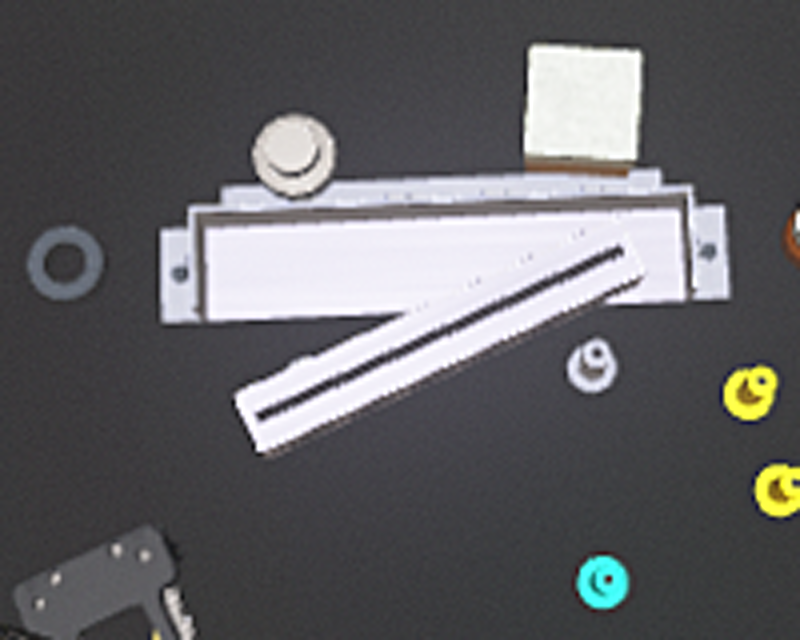

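Run:
```python
from h import *
f=ctrl.grab_frame("top")
C,yaw,L,R=colfit(f,[(235,399),(620,222),(645,278),(264,454)],150,120,4)
psi=.237; m=np.array([np.cos(psi),np.sin(psi)]); t=np.array([-np.sin(psi),np.cos(psi)])
d=(L-R)/np.linalg.norm(L-R); n=np.array([-np.cos(yaw),-np.sin(yaw)])
NL=L+.018*n
print("C fwd,lat",C@m,C@t,"NL",NL@m,NL@t)
# hand lat = C lat+.045; left finger at +.052
lat=C@t+.04
fwd=NL@m-.009-.03
h=fwd*m+lat*t; print("start",h,"fwd",fwd,"lat",lat)
# turn path: from psi 2.0 down to .237
plan(h[0],h[1],.13,psi,15)
```

```text
len 0.23715016360042648 wid 0.03539444379601052 0.03510404245654123 C [0.6421 0.0649] yaw 0.4319408866101268 L [0.5925 0.1726] R [ 0.6918 -0.0427]
bay: C [-0.0223  0.0023] theta 0.3945408866101268 L [-0.0679  0.1117] R [ 0.0233 -0.1072] FR [ 0.0399 -0.101 ] NR [ 0.0067 -0.1133]
post clearance to near line 0.020038652903088438
C fwd,lat 0.6394135683547609 -0.08762978692476155 NL 0.598785497996055 0.025212624972783943
start [0.5553 0.0851] fwd 0.5597854979960549 lat -0.047629786924761545
from [0.4184 0.1711 0.131 ] psi 2.007872065358136 tool-z [-0.0104 -0.0109 -0.9999]
-0.0091 0.0058 0.0001 6.76; -0.0083 0.0069 0.0001 6.76; -0.0074 0.0078 0.0001 6.76; -0.0065 0.0086 0.0001 6.76; -0.0054 0.0093 0.0001 6.76; -0.0043 0.0099 0.0001 6.76; -0.0031 0.0103 0.0001 6.76; -0.0018 0.0106 0.0001 6.76; -0.0006 0.0108 0.0001 6.76; 0.0007 0.0108 0.0001 6.76; 0.0020 0.0106 0.0001 6.76; 0.0032 0.0103 0.0001 6.76; 0.0044 0.0098 0.0001 6.76; 0.0055 0.0093 0.0001 6.76; 0.0066 0.0085 0.0001 6.76;
```

Request:
carry_out --moves "0 0 0 7; 0 0 0 7; 0 0 0 7; 0 0 0 7; 0 0 0 7; 0 0 0 7; 0 0 0 7; 0 0 0 7; 0 0 0 7; 0 0 0 7; 0 0 0 7; 0 0 0 7" --hand 100

```text
time_s: 11.25
ee_pos: [0.4279, 0.1781, 0.1315]
orientation: [3.03, 0.829, 0.001]
force: [-0.1, 0.2, -0.3]
width: 0.0782
```

Run:
```python
from h import *
plan(.5553,.0851,.13,.237,5)
```

```text
from [0.4279 0.1781 0.1315] psi 0.5339498712780996 tool-z [ 0.0008 -0.0002 -1.    ]
0.0125 0.0290 0.0003 3.40; 0.0142 0.0282 0.0003 3.40; 0.0158 0.0273 0.0003 3.40; 0.0174 0.0263 0.0003 3.40; 0.0189 0.0252 0.0003 3.40;
```

Request:
carry_out --moves "0.0125 0.029 0 3.4; 0.014 0.028 0 3.4; 0.016 0.027 0 3.4; 0.0175 0.0265 0 3.4; 0.019 0.025 0 3.4; 0 0 0.035 0; 0 0 0.035 0; 0 0 0.03 0; 0 0 0.018 0; 0 0 0 0"

```text
time_s: 12.08
ee_pos: [0.5529, 0.0858, 0.0098]
orientation: [3.118, 0.381, -0.01]
force: [-0.7, -0.2, 0.4]
width: 0.0884
```

Run:
```python
from h import *
p,a,R=pose();print(p,a)
psi=a; m=np.array([np.cos(psi),np.sin(psi)]); t=np.array([-np.sin(psi),np.cos(psi)])
print(p[:2]@m,p[:2]@t)
```

```text
[0.5529 0.0858 0.0098] 0.2435052138316992
0.5573146166740076 -0.05007247653117352
```

Request:
carry_out --moves "0.008 0 0 0; 0.007 0 0 0; 0.005 0 0 0; 0.005 0 0 0; 0.005 0 0 0; 0.005 0 0 0; 0.005 0 0 0; 0.005 0 0 0; 0.005 0 0 0; 0.005 0 0 0; 0.003 0 0 0; 0 0 0 0"

```text
time_s: 13.08
ee_pos: [0.6127, 0.1006, 0.0131]
orientation: [-3.118, -0.381, -0.003]
force: [-0.3, -0.3, 0.6]
width: 0.0878
```

Run:
```python
from h import *
p,a,R=pose();print(p,a)
f=ctrl.grab_frame("top");crop(f,"pics/top8.png",150,120,350,280,4)
```

```text
[0.6127 0.1006 0.0131] 0.2429721574092736
```

View pics/top8.png

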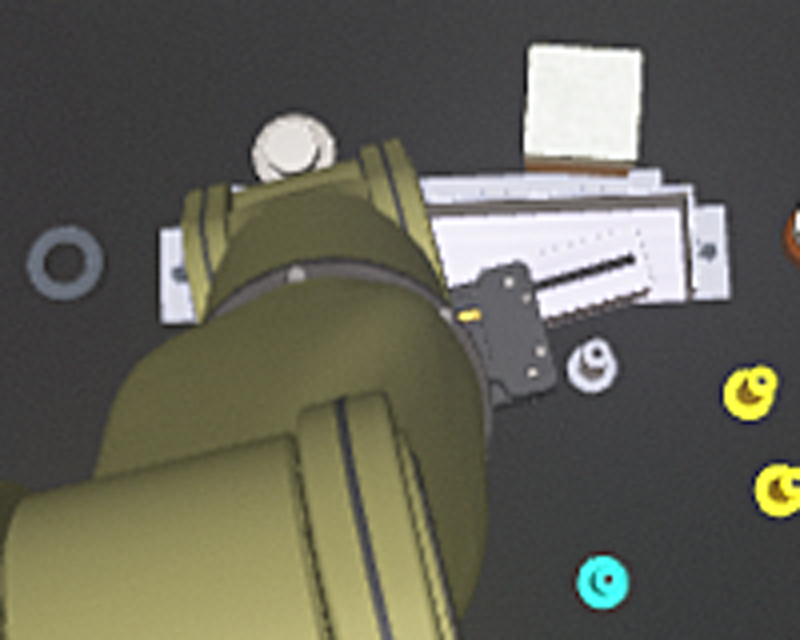

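Request:
carry_out --moves "-0.03 0 0 0; -0.04 0 -0.01 0; -0.04 0 -0.03 0; -0.04 0 -0.04 0; -0.03 0 -0.04 0; 0 0 0 -7; 0 0 0 -7; 0 0 0 -7; 0 0 0 -7; 0 0 0 -7; 0 0 0 -7; 0 0 0 -7"

```text
time_s: 14.13
ee_pos: [0.4591, 0.0621, 0.1112]
orientation: [2.675, 1.646, 0.002]
force: [0.3, 0.4, -0.7]
width: 0.0882
```

Run:
```python
from h import *
p,a,R=pose();print(p,a)
f=ctrl.grab_frame("top");crop(f,"pics/top9.png",150,120,350,280,4)
```

```text
[0.4591 0.0621 0.1112] 1.1031925258904283
```

View pics/top9.png

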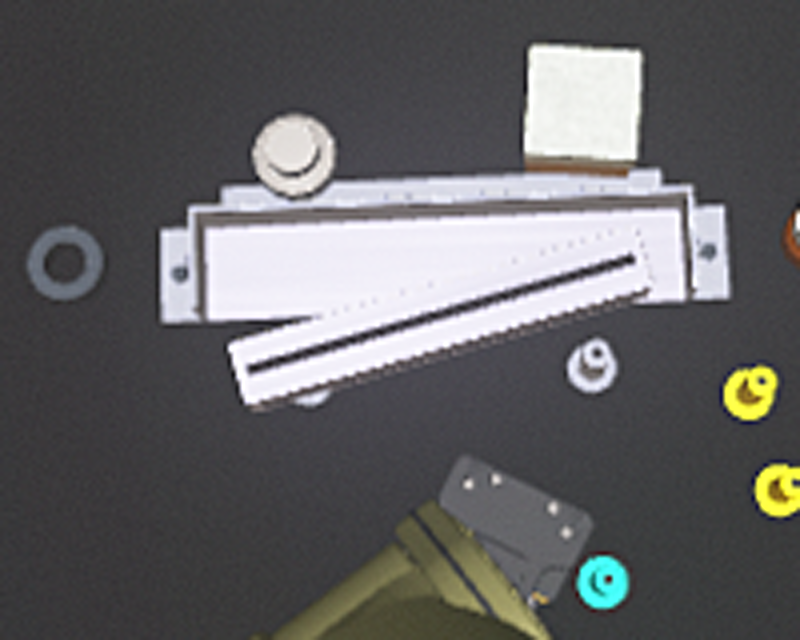

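Run:
```python
from h import *
f=ctrl.grab_frame("top")
C,yaw,L,R=colfit(f,[(230,346),(637,230),(652,287),(248,406)],150,120,4)
a=(R-L)/np.linalg.norm(R-L); n=np.array([-np.cos(yaw),-np.sin(yaw)])
h=L-a*.035+n*.004; psi=np.pi+np.arctan2(a[1],a[0])
print(h,psi,tobay(h)); plan(h[0],h[1],.11,psi,7)
```

```text
len 0.23772824288612407 wid 0.03410141727344739 0.03563675123915784 C [0.6539 0.0647] yaw 0.2805598737388799 L [0.6209 0.179 ] R [ 0.6868 -0.0495]
bay: C [-0.0106  0.0016] theta 0.24315987373887993 L [-0.0392  0.117 ] R [ 0.018  -0.1137] FR [ 0.0348 -0.1104] NR [ 0.0013 -0.117 ]
post clearance to near line 0.019720397763911598
[0.6074 0.2115] 1.8513562005337765 [-0.0515  0.15  ]
from [0.459  0.062  0.1112] psi 1.097706918990824 tool-z [ 0.0013  0.0004 -1.    ]
0.0287 0.0092 0.0002 -6.17; 0.0275 0.0122 0.0002 -6.17; 0.0261 0.0151 0.0002 -6.17; 0.0243 0.0178 0.0002 -6.17; 0.0222 0.0203 0.0002 -6.17; 0.0199 0.0226 0.0002 -6.17; 0.0174 0.0246 0.0002 -6.17;
```

Request:
carry_out --moves "0.0285 0.009 0 -6; 0.0275 0.012 0 -6; 0.026 0.015 0 -6; 0.0245 0.018 0 -6; 0.022 0.02 0 -6.4; 0.02 0.0225 0 -6.4; 0.0175 0.0245 0 -6.4; 0 0 0.035 0; 0 0 0.035 0; 0 0 0.026 0; 0 0 0 0" --hand 0

```text
time_s: 15.15
ee_pos: [0.6033, 0.2088, 0.0095]
orientation: [-1.889, -2.505, 0.014]
force: [0.4, -0.2, -0.4]
width: 0.017
```

Run:
```python
from h import *
plan(.6074,.2115,.012,1.851,1); print(tobay(pose()[0]))
```

```text
from [0.6033 0.2088 0.0095] psi 1.8493302410025971 tool-z [-0.0086 -0.005  -1.    ]
0.0015 0.0046 -0.0025 -0.10; 
[-0.0557  0.1475]
```

Request:
carry_out --moves "0 0.003 -0.003 0; -0.006 0 0 0; -0.006 0 0 0; -0.006 0 0 0; -0.005 0 0 0; -0.005 0 0 0; -0.005 0 0 0; -0.004 0 0 0; -0.003 0 0 0; 0 0 0 0"

```text
time_s: 15.98
ee_pos: [0.6215, 0.1737, 0.0185]
orientation: [1.888, 2.511, 0.003]
force: [-1.0, 3.6, 2.7]
width: 0.0004
```

Run:
```python
from h import *
p,a,R=pose();print(p,a,tobay(p))
f=ctrl.grab_frame("top");crop(f,"pics/top10.png",150,120,350,280,4)
```

```text
[0.6215 0.1737 0.0185] 1.851927551660603 [-0.0389  0.1117]
```

View pics/top10.png

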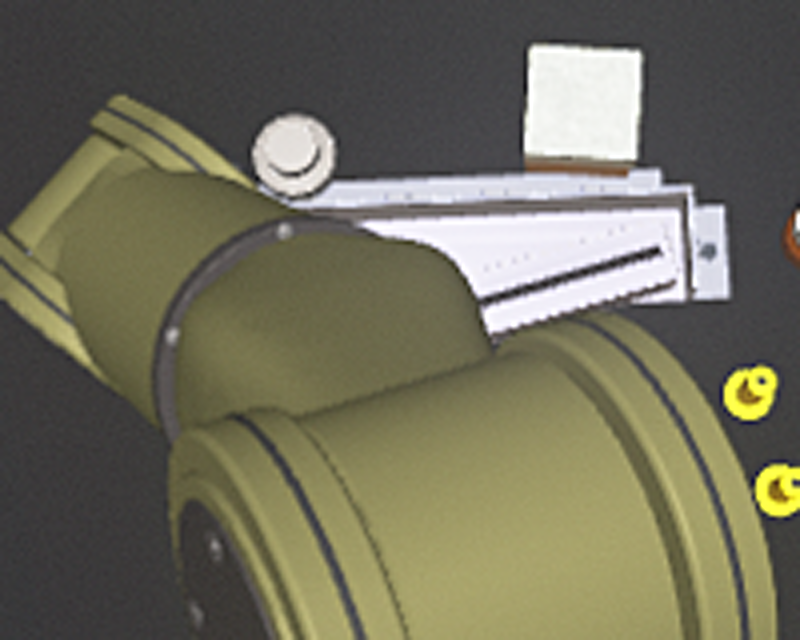

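Request:
carry_out --moves "0.03 0 0 0; 0.03 0 -0.02 0; 0 0 -0.035 0; 0 0 -0.035 0; 0 -0.04 0 7; 0 -0.041 0 7; 0 -0.04 0 7; 0 -0.03 0 7; 0 0 0 7; 0 0 0 7; 0 0 0 7; 0 0 0 7" --hand 0

```text
time_s: 17.03
ee_pos: [0.4555, 0.2125, 0.1078]
orientation: [2.848, 1.319, -0.003]
force: [1.0, -1.2, 0.6]
width: 0.0005
```

Run:
```python
from h import *
p,a,R=pose();print(p,a,tobay(p))
c,s=np.cos(beta),np.sin(beta); b=np.array([-.1,.03]); h=B+[b[0]*c-b[1]*s,b[0]*s+b[1]*c]
print(h); plan(h[0],h[1],.1,beta,8)
f=ctrl.grab_frame("top");crop(f,"pics/top11.png",150,120,350,280,4)
```

```text
[0.4555 0.2125 0.1078] 0.867451975003193 [-0.2032  0.1568]
[0.5634 0.0897]
from [0.4555 0.2125 0.1078] psi 0.867451975003193 tool-z [-0.0005 -0.0034 -1.    ]
-0.0030 0.0202 0.0010 5.94; -0.0009 0.0204 0.0010 5.94; 0.0012 0.0204 0.0010 5.94; 0.0034 0.0202 0.0010 5.94; 0.0054 0.0197 0.0010 5.94; 0.0074 0.0190 0.0010 5.94; 0.0094 0.0182 0.0010 5.94; 0.0112 0.0171 0.0010 5.94;
```

View pics/top11.png

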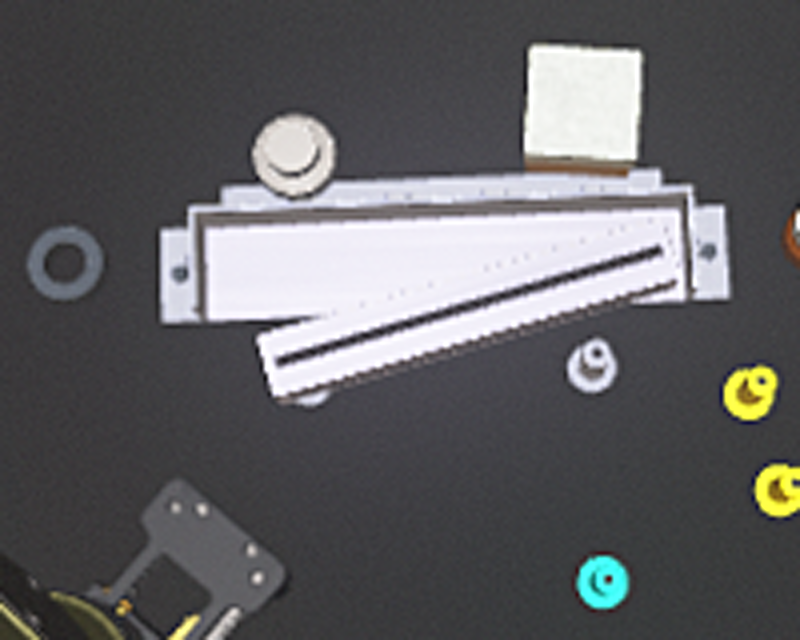

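Request:
carry_out --moves "-0.003 0.02 0 6; -0.001 0.0205 0 6; 0.001 0.0205 0 6; 0.0035 0.02 0 6; 0.0055 0.0195 0 6; 0.0075 0.019 0 6; 0.0095 0.018 0 6; 0.011 0.017 0 5.5; 0 0 0.035 0; 0 0 0.035 0; 0 0 0.024 0; 0 0 0 0" --hand 100

```text
time_s: 18.08
ee_pos: [0.5597, 0.0906, 0.0094]
orientation: [3.137, 0.074, -0.015]
force: [0.2, -0.5, -0.5]
width: 0.0787
```

Run:
```python
from h import *
p,a,R=pose();print(p,a,tobay(p))
```

```text
[0.5597 0.0906 0.0094] 0.04726544551482443 [-0.1037  0.031 ]
```

Request:
carry_out --moves "0 0 -0.003 0.5; 0.008 0 0 0; 0.008 0 0 0; 0.007 0 0 0; 0.007 0 0 0; 0.007 0 0 0; 0.007 0 0 0; 0.007 0 0 0; 0.007 0 0 0; 0.007 0 0 0; 0.007 0 0 0; 0.007 0 0 0"

```text
time_s: 19.08
ee_pos: [0.643, 0.0957, 0.0168]
orientation: [-3.141, -0.058, 0.0]
force: [-1.6, 1.1, -0.3]
width: 0.0878
```

Run:
```python
from h import *
p,a,R=pose();print(p,a,tobay(p))
f=ctrl.grab_frame("top");crop(f,"pics/top12.png",150,120,350,280,4)
```

```text
[0.643  0.0957 0.0168] 0.037123517132262564 [-0.0202  0.033 ]
```

View pics/top12.png

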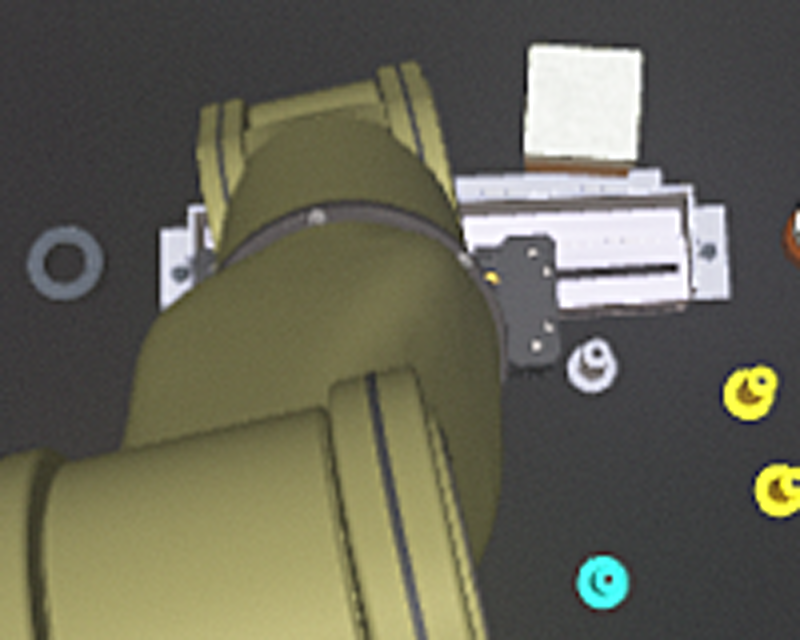

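Request:
carry_out --moves "0.005 0 0.002 0; 0.005 0 0.002 0; 0.004 0 0 0; 0.004 0 0 0; 0.004 0 0 0; 0.003 0 0 0; 0.002 0 0 0; 0.001 0 0 0; 0 0 0 0"

```text
time_s: 19.88
ee_pos: [0.6709, 0.0967, 0.013]
orientation: [3.141, 0.058, 0.001]
force: [-1.8, -0.2, -1.0]
width: 0.0883
```

Run:
```python
from h import *
p,a,R=pose();print(p,a,tobay(p),ctrl.state()["force"])
f=ctrl.grab_frame("top");crop(f,"pics/top13.png",150,120,350,280,4)
```

```text
[0.6709 0.0967 0.013 ] 0.03705212499519 [0.0076 0.0329] [-1.8298 -0.2096 -0.9587]
```

View pics/top13.png

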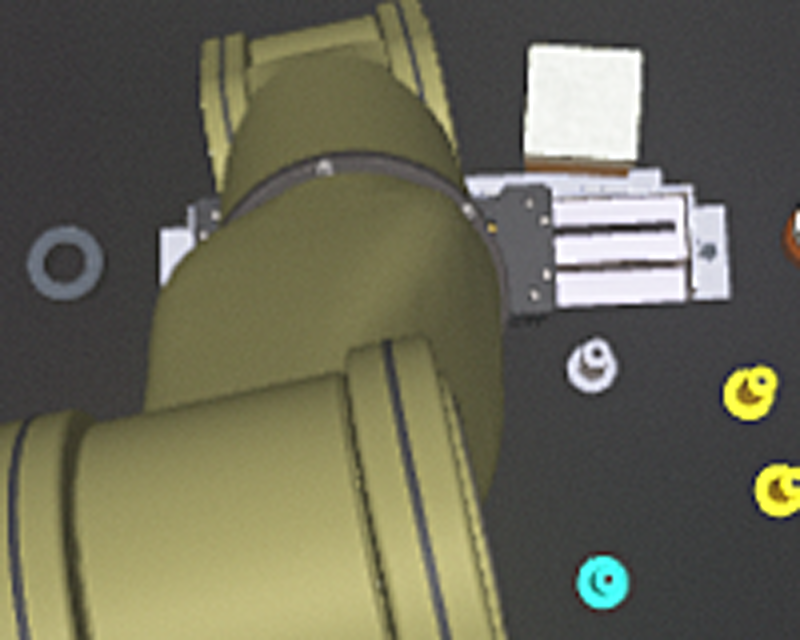

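Request:
carry_out --moves "0.001 0 0 0; 0.001 0 0 0; 0.001 0 0 0; 0 0 0 0"

```text
time_s: 20.27
ee_pos: [0.6716, 0.0967, 0.0131]
orientation: [3.141, 0.059, -0.006]
force: [-6.8, -0.6, 4.3]
width: 0.0875
```

Request:
carry_out --moves "0.002 0 0 0; 0.002 0 0 0; 0 0 0 0; 0 0 0 0"

```text
time_s: 20.6
ee_pos: [0.6716, 0.0966, 0.0129]
orientation: [3.14, 0.059, -0.019]
force: [-14.9, -1.1, 11.1]
width: 0.088
```

Pressed firmly against the wall: 15 N and no more travel. I'll back off and look.

Request:
carry_out --moves "-0.01 0 0 0; -0.02 0 0 0; -0.03 0 0 0; -0.04 0 -0.01 0; -0.04 0 -0.03 0; -0.04 0 -0.03 0; -0.03 0 -0.03 0; 0 0 0 0"

```text
time_s: 21.27
ee_pos: [0.4775, 0.0895, 0.1064]
orientation: [-3.141, -0.061, 0.0]
force: [-0.8, -0.4, -0.3]
width: 0.0879
```

Run:
```python
from h import *
f=ctrl.grab_frame("top");crop(f,"pics/top14.png",150,120,350,280,4);cv2.imwrite("pics/top14f.png",f["pixels"])
```

```text
(no output)
```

View pics/top14.png

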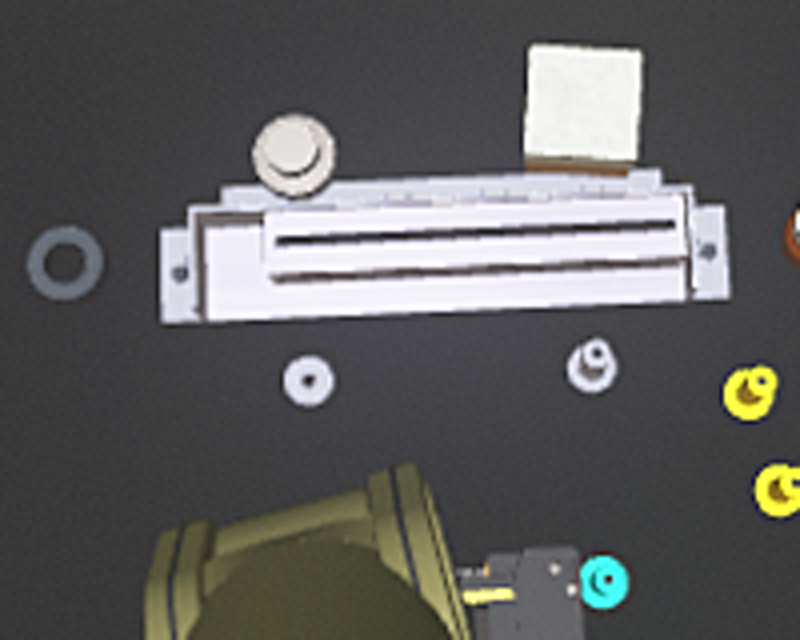

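View pics/top14f.png

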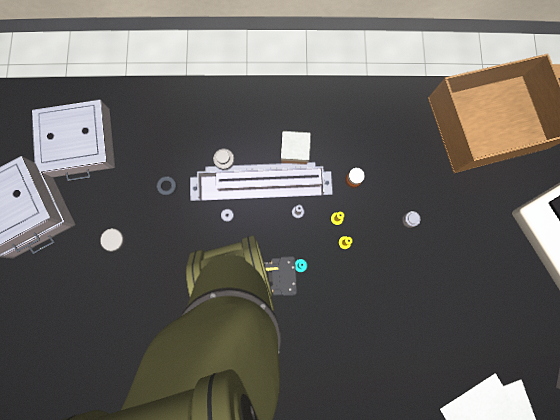

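Run:
```python
from h import *
f=ctrl.grab_frame("top")
for n,q,z in [("slotL",(277,241),.036),("slotR",(674,225),.036),("NL bottom edge",(273,281),0),("NR bottom edge",(684,260),0)]:
    print(n,tobay(bp(f,150+(q[0]+.5)/4-.5,120+(q[1]+.5)/4-.5,z)))
print(ctrl.state()["time_s"])
```

```text
slotL [0.0372 0.094 ]
slotR [ 0.0368 -0.1317]
NL bottom edge [0.022  0.1012]
NR bottom edge [ 0.0241 -0.1406]
21.3667
```

Run:
```python
from station import ctrl
print(ctrl.job_done())
```

```text
the job is handed in; nothing more can be done
None
```

The column now lies in the bay with its whole length against the back wall. I handed the job in at about 21 s of the 70 s allowed; it reports no verdict.

**How it went:** Using only finger pushes along the bench, I turned the column to about 0.4 rad with the open fingers. I then pushed it lengthwise so its right end went in behind the steel post. Next I reduced the angle to about 0.24 rad, pushed it further along, and pushed the left end in flush with the open hand. The insertion measured 0.39 rad askew with the right end 23 mm inside the mouth, which satisfies the on-the-way condition.

**Last checks:**
- **Against the back wall:** The column's centreline measured 37.2 mm and 36.8 mm inside the mouth line near its two ends. The wanted value was 37 mm, and 30 to 42 mm is allowed. The last push stopped moving at about 15 N.
- **Weaker reading:** The lower front edge of the column read 22 to 24 mm instead of the expected 19 mm. It is hard to pick out in the shadow, so I trusted the centreline.
- **Right end:** It rests at or against the right side wall, at about y = -0.14 m (limit -0.143 m). That is the tightest margin.
- **Other things on the bench:** They looked unmoved in the top view, but I did not re-measure their positions.

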